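Hold the light gate's sprung shutter half open with its key

ROBOT

A 7-joint arm with a two-finger parallel gripper is mounted at the origin on a cart in front of the work surface, level with it; the furniture and walls round the work are solid. World frame = base frame: x ahead of the robot, y to its left, z up, the work surface at z = 0. Lengths are in m, angles in rad, forces in N, time in s.
With the tool pointing down it reaches from about 0.425 to 0.95 m from the base axis. Payload 4.7 kg.
Tool frame: the origin (TCP) lies between the finger pads; the fingertips stand 14 mm ahead of it and the grasp point (between the pads) lies 5 mm behind it; z points along the fingers, y is the line along which they close (so a half turn about z gives the same grasp; the last joint's range is limited). The gripper opens to 87 mm and grips with 3 to 60 N. Pads are 19 mm wide; open, the fingers measure 117 mm over their backs; the gripper's body (75 mm by 190 mm) begins 51 mm behind the grasp point.
Start: joints at [-1.343, 0.469, -0.049, 1.532, 0.024, 1.141, -0.082], TCP at [0.171, 0.653, 0.237] pointing down, gripper open.
Joint ranges: [-2.59, 2.59], [-0.33, 1.99], [-1.39, 1.29], [0.1, 2.45], [-1.04, 4.18], [0.21, 1.99], [-2.66, 2.66]. Speed limits (rad/s): [2.57, 2.57, 3.14, 3.14, 3.14, 3.14, 3.14].

INTERFACE

Orientations are given as a unit quaternion [x, y, z, w].
In Python, from plant import readout, camera, order, nets gives the robot as it stands.
- The arm moves only by the tool play_rows, never from a script. Its argument "deltas" is a list that holds one entry, the list of rows, each a list of 5 numbers: the closure, from -1 (fully open) to 1 (shut), then the shift along the tool's x, y, z in m, then the turn about the tool's z in degrees. In form: [[[jaw, dx, dy, dz, spin], ...]]. A call has 1 to 10 rows; each row shifts and turns the commanded pose from where the row before left it, along the tool's axes as they then stand; what a row does not reach is not made up. A row lasts 1/12 s, in which the tool goes at most 41.7 mm and 7.16 degrees, less where a joint would pass 70% of its speed; a pose out of reach is approached as far as the arm can. A call with a gripper value outside its range is refused whole. The fingers move at their own pace and stop on an object; the grip force is fixed at half the most. Time passes only in rows, so rows that do not move let the fingers close. It gives the time, the measured TCP pose, the force, the opening and the grip force at its end, in the units of the state.
- readout.sense(): the state, without advancing time (a new reading comes with each control period).
- camera(name): name is "side" or "top"; returns a dict with "image" (420x560x3 uint8, red, green, blue), "K" (3x3 intrinsics, pixels), "view" (4x4, takes a point from world to camera coordinates). Camera axes: x right, y up, looking along -z (the intrinsics and any distortion apply to the point x, -y, -z); pixel columns grow to the right and rows downward; lengths in m; the calibration is good to about 2 mm. A picture is of the moment at which its call begins. There is no depth.
- order.hand_in(): hands the job in; it is judged then, once.
Trained networks look in the newest picture that a camera, given by its name, has taken for a name from the list of things; names that differ only in an ending like _2 or _b are one class to them, and where a whole thing is asked for, a point or a joint stands for the part that bears it (a point fixed in the world has none). Each returns a list of dicts, best first, with "confidence" (0 to 1); they miss things now and then, are a little off and sometimes report something else, mostly with a low value. They report only what shows in the picture. A call takes as long as a camera call.
- nets.outline_of(query, camera): "mask" (420x560 bool, what is visible of it) and "box" ([left, top, width, height] in pixels, round what is visible of it).
The state is a dict: "t": time; "q": joint angles; "joint_velocities": joint speeds; "joint_efforts": joint torques, N m; "tool_pos": TCP position; "tcp_rot": TCP orientation; "contact_force": force on the tool from outside, world axes, zero at the start; "moment": the same for the moment, N m; "grip_width": finger opening in m; "grip_force": force on a finger pad.
Only numpy, scipy, OpenCV 4.12 (cv2) and the standard library are available. Lean on these libraries where they do the work, as an engineer would, in place of code of your own. Each camera call takes 0.05 s, during which the arm holds its last target. There are 200 camera calls.

TASK

Take the flat-handled key out of the tool stand and fit its square tip well down into the square recess of the knob on the closed shutter of the light gate. With the key, slide the shutter against its spring to the half-open mark, never past three quarters, and finish while holding it still there: the program ends with the key still gripped upright in the recess and the shutter half open. Only the key may touch the light gate, and the round-handled driver and everything else on the bench stay where they are.

Things in the scene. Friction and masses are not known exactly. Their poses are not given: they have to be found in the camera images.
- key_center (a point): Middle of the flat handle (to grasp) of the loose key: aluminium, 26 mm wide (key x) by 12 thick (key y) by 38 tall (key z), this point half-way up. The key stands upright in one of the stand's holes, 62 mm tall, about 60 g, axes parallel to the stand's. Under the handle a 5 mm neck, then a round steel collar 22 mm across, 4 mm thick, then the square tip.
- key_tip (a point): Middle of the lower end of the key's square tip, 43 mm below the handle's middle; axes as the key's, z up. Tip 9 x 9 mm, sides along key x and y (every quarter turn fits), 16 mm long from its end to the collar's underside. At the start the collar rests on the stand's top.
- recess (a point): Middle of the mouth of the square recess in the top of the shutter's knob, about 52 mm above the bench; moves with the shutter, which opens along this point's +y. Recess 12 x 12 mm, sides along x and y, 18 mm deep; the key's collar rests on the knob when fully in. Knob: round, black rim round a steel square, 33 mm across, 18 mm above the shutter plate, does not turn.
- shutter (a joint): Opening of the steel shutter in m: 0 closed, 0.030 half, 0.060 fully open. A spring always pulls it shut: 2.4 N closed, 7.2 N at half, 12 N open, plus 0.4 N friction. A thin pointer on it passes five black lines on the rail on the gate's -x side: closed, 1/4, half (thickest, middle one), 3/4, open.
- light_gate: Light gate: grey block fixed to the bench, 104 (x) by 170 (y) by 30 mm tall, two aluminium rails 7 mm high along y on its top, white window under the shutter. Origin at the centre of its underside, z up. With the shutter closed the knob is 35 mm from the centre towards -y.
- tool_stand: Aluminium block fixed to the bench, 104 (x) by 46 (y) by 24 mm tall, origin at the centre of its underside. Two square holes 11.5 mm wide, 18 mm deep in its top at x = -28 and +28 mm: one holds the key, the other the round-handled driver.
- round_driver: Driver of another fixture with a round black handle 18 mm across, to be left in the stand. 50 mm tall, origin at its tip's lower end, 8 mm above the bench.
- cup: Small clear cup, 28 mm across, 14 tall, bystander on the gate's -x side (origin at its underside, as for the rest).
- tweezers: Steel tweezers, 131 mm long, lying, bystander on the gate's +x side.
- spool: Spool, 28 mm across, 14 mm tall, bystander near the tool stand.
- loupe: Black eye loupe, 34 mm across, 34 mm tall, bystander on the gate's -x side.
- tin: Round grey tin, 44 mm across, 56 mm tall, bystander at the back.
- vial: Yellow vial with red cap, 14 mm across, 38 mm tall, bystander at the back.

How it is judged:
On the way, in this order (a step that is already met when the one before it is completed fails the run):
1. the key is lifted out of the stand in the fingers (z of key_tip in the frame of tool_stand above 0.026 m and contact force between the fingers and key above 1 N), for 0.1 s.
2. the key's tip is at least 9 mm down in the recess while the shutter is still closed (within 8 mm) (z of key_tip in the frame of recess below -0.009 m and horizontal distance between key_tip and recess below 0.005 m and value of joint shutter below 0.008 m), for 0.1 s.
At the end, for the whole second after the job is handed in: Ends holding: shutter still, 25 to 35 mm open (half is 30), held by the key with over 2 N; key tip at least 9 mm down in the recess and within 5 mm of its middle, key upright within 0.2 rad and gripped by the fingers, which do not touch the light gate (value of joint shutter between 0.025 and 0.035 m and velocity of joint shutter between -0.005 and 0.005 m/s and z of key_tip in the frame of recess below -0.009 m and horizontal distance between key_tip and recess below 0.005 m and angle between key_center's own z axis and vertical below 0.2 rad and contact force between the fingers and key above 2 N and contact force between key and light_gate above 2 N and contact force between the fingers and light_gate below 0.5 N); the arm keeps its last pose, push and grip.
It fails at once if the shutter is opened past three quarters (45 mm) (value of joint shutter above 0.045 m).
It fails at once if the robot itself touches the light gate (over 3 N) (contact force between any of the fingers, the arm and light_gate above 3 N).
It fails at once if the round-handled driver or a bystander is moved by more than 25 mm (distance of any of cup, tweezers, spool, loupe, tin, vial, round_driver from where it was at the start of the episode above 0.025 m).
It also fails if it takes over 48 s, if anything falls off the work surface, if the arm or the gripper's body presses on something with over 40 N, if the wrist force passes 120 N, or if a joint passes its speed limit or range.

## Working session

There is one attempt and no reset: what is moved stays moved. The work goes in short steps, Python scripts to look and compute and a tool call to move; the robot and the scene stay as the last step left them, time stands still between calls to the robot, and variables do not carry over. Pictures are saved under pics/ and viewed, at most 10 in all, crops included, and the job is handed in when it is done.

Besides the shell and the picture viewer there is one more tool, called after "Call:" as a command line: name --argument value ..., lists and objects as JSON in quotes. play_rows: Moves the arm, as the interface text tells. Its arguments: {"type":"object","properties":{"deltas":{"type":"array"}},"required":["deltas"]}

```bash
mkdir -p pics
cat > h.py <<'E'
import numpy as np, cv2
from plant import readout, camera, order, nets
def ray(c,uv):
    K,V=c["K"],c["view"]; R,t=V[:3,:3],V[:3,3]
    p=np.linalg.inv(K)@np.array([uv[0],uv[1],1.]); d=R.T@np.array([p[0],-p[1],-p[2]])
    return -R.T@t,d
def at(c,uv,z):
    o,d=ray(c,uv); return o+d*(z-o[2])/d[2]
def proj(c,P):
    q=c["view"][:3,:3]@np.asarray(P)+c["view"][:3,3]; p=c["K"]@np.array([q[0],-q[1],-q[2]]); return p[:2]/p[2]
def save(c,n): cv2.imwrite("pics/"+n+".png",c["image"][:,:,::-1])
E
python3 - <<'E'
from h import *
s=readout.sense(); print({k:np.round(v,3) for k,v in s.items()})
ims=[]
for n in("top","side"):
    c=camera(n); save(c,n+"0"); ims.append(c["image"])
    print(n,c["K"].round(1).tolist(),[k for k in c],(-c["view"][:3,:3].T@c["view"][:3,3]).round(3))
    for q in("key_center","recess","light_gate","tool_stand","round_driver"):
        for r in nets.outline_of(q,n)[:2]:
            m=np.argwhere(r["mask"]); print(q,round(r["confidence"],2),r["box"],m.mean(0)[::-1].round(1), cv2.minAreaRect(m[:,::-1].astype(np.float32)))
E
```

```text
{'t': np.float64(0.0), 'q': array([-1.343,  0.469, -0.049,  1.534,  0.024,  1.141, -0.082]), 'joint_velocities': array([-0.001, -0.002,  0.001, -0.   ,  0.001, -0.001, -0.001]), 'joint_efforts': array([-1.0000e-03, -5.0798e+01, -8.1000e-02, -2.3615e+01, -6.1000e-02,
        3.8000e-02,  0.0000e+00]), 'tool_pos': array([0.171, 0.652, 0.235]), 'tcp_rot': array([ 0.128,  0.992, -0.001, -0.   ]), 'contact_force': array([0.451, 0.287, 0.156]), 'moment': array([ 0.055, -0.039,  0.006]), 'grip_force': np.float64(0.0), 'grip_width': np.float64(0.087)}
top [[454.9, 0.0, 278.1], [0.0, 454.9, 207.7], [0.0, 0.0, 1.0]] ['image', 'K', 'view'] [ 0.489 -0.03   1.017]
key_center 0.62 [177.8, 275.2, 11.3, 15.4] [181.7 283. ] ((182.0, 283.0), (12.0, 12.0), 90.0)
recess 0.88 [376.0, 205.7, 30.0, 27.4] [388.1 218.2] ((388.2941589355469, 218.67652893066406), (26.193845748901367, 30.31694984436035), 75.96376037597656)
light_gate 0.56 [329.9, 193.1, 87.0, 64.6] [371.6 222.5] ((371.22515869140625, 222.64791870117188), (47.637969970703125, 80.64840698242188), 76.32869720458984)
tool_stand 0.72 [171.9, 244.0, 
[... 798 characters left out ...]
17.268579483032227), 16.389541625976562)
recess 0.54 [182.8, 189.3, 43.3, 18.6] [202.9 198.4] ((202.28659057617188, 196.79483032226562), (17.755760192871094, 41.57994079589844), 84.47245788574219)
light_gate 0.73 [258.0, 267.1, 95.1, 66.0] [302.2 298. ] ((305.74981689453125, 309.75909423828125), (94.83949279785156, 51.85450744628906), 46.041622161865234)
tool_stand 0.56 [179.3, 183.9, 46.3, 25.1] [203.1 197.9] ((202.3506622314453, 196.80731201171875), (19.24874496459961, 43.27305221557617), 84.95755004882812)
tool_stand 0.39 [363.7, 253.2, 5.8, 13.2] [365.7 258.1] ((365.5, 258.0), (14.0, 7.0), 90.0)
round_driver 0.41 [209.1, 181.9, 8.6, 13.5] [213.1 187.3] ((213.0, 187.0), (14.0, 8.0), 90.0)
```

Run:
```python
import cv2,numpy as np
t=cv2.imread("pics/top0.png");s=cv2.imread("pics/side0.png")
f=lambda im,x,y,w,h,W,H:cv2.resize(im[y:y+h,x:x+w],(W,H),interpolation=cv2.INTER_CUBIC)
# left: 100x75 x4 ; 
a=np.hstack([f(t,315,180,110,85,440,340),f(t,160,235,60,85,240,340)])
b=np.hstack([f(s,250,255,110,65,440,260),f(s,170,170,60,65,240,260)])
cv2.imwrite("pics/c0.png",np.vstack([a,b]))
```

```text
(no output)
```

View pics/c0.png

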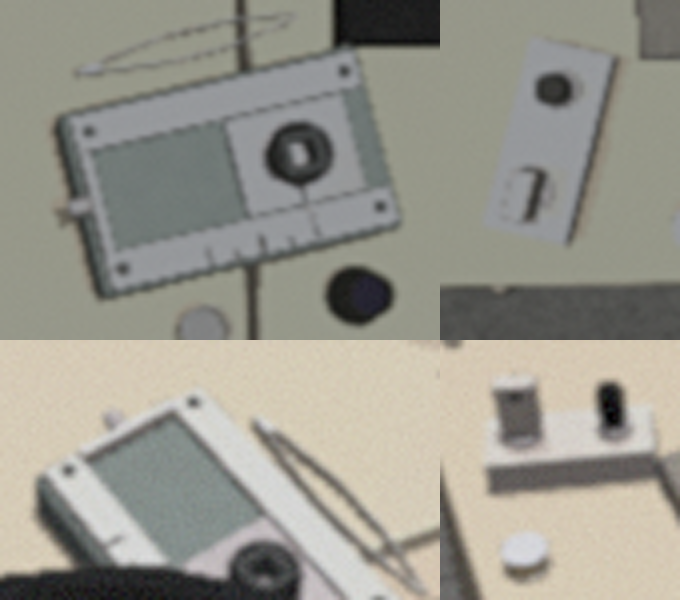

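View pics/top0.png

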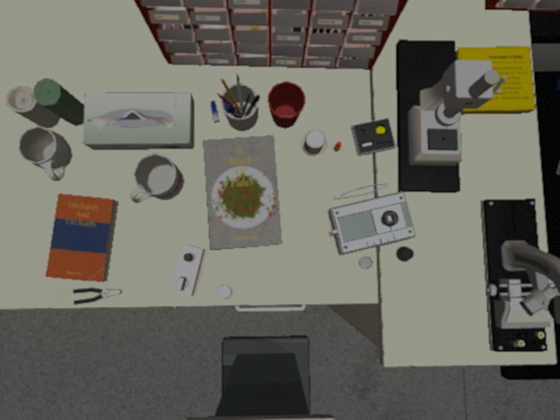

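The top crop shows the knob at about (389.5, 218) and the closed pointer at the rail's right end. The gate is yawed about 13°, and the shutter opens towards image left. The key's handle top is at about (182, 284) and the driver at (189, 257). In both views the key's wide side runs along the stand's long axis.

```bash
cat > m.py <<'E'
from h import *
t=camera("top"); s=camera("side")
cr=lambda x,y:(315+(x+.5)/4-.5,180+(y+.5)/4-.5)
cs=lambda x,y:(160+(x+.5-440)/4-.5,235+(y+.5)/4-.5)
ss=lambda x,y:(170+(x+.5-440)/4-.5,170+(y+.5-340)/4-.5)
sc=[at(t,cr(*p),.037)[:2] for p in((89,131),(344,71),(380,206),(123,269))]
c=np.mean(sc,0); d=(sc[0]-sc[1]+sc[3]-sc[2])/2; e=(sc[0]-sc[3]+sc[1]-sc[2])/2
ang=lambda v:np.degrees(np.arctan2(v[1],v[0]))
print("gate c",c,"len y",np.hypot(*d),"ang",ang(d),"len x",np.hypot(*e),"ang",ang(e))
u=d/np.hypot(*d); print("knob pred",c-.035*u,"knob top",at(t,cr(299,153),.052),"side",at(s,(250+265/4,255+(570-340)/4),.052))
st=[at(t,cs(*p),.024)[:2] for p in((530,40),(617,55),(570,243),(485,228))]
c2=np.mean(st,0); f=(st[0]-st[3]+st[1]-st[2])/2; g=(st[0]-st[1]+st[3]-st[2])/2
print("stand c",c2,np.hypot(*f),ang(f),np.hypot(*g),ang(g)); w=f/np.hypot(*f)
print("holes",c2-.028*w,c2+.028*w)
print("key top", at(t,cs(512,195),.07),"side",at(s,ss(515,384),.07)); print("driver",at(t,cs(553,89),.058))
print("side stand top front corners",[at(s,ss(*p),.024).round(4) for p in((488,462),(655,450))])
E
python3 m.py
```

```text
gate c [ 0.56768287 -0.25225692] len y 0.14399022935934513 ang 102.68537617461523 len x 0.07616553247146655 ang 12.298347445631906
knob pred [ 0.57536878 -0.2864026 ] knob top [ 0.57454465 -0.28387116  0.052     ] side [ 0.57398376 -0.28794497  0.052     ]
stand c [0.4700505  0.15115647] 0.10296626888012195 -13.414835546328172 0.047128532349953456 79.37550664847134
holes [0.44281446 0.15765246] [0.49728655 0.14466047]
key top [0.44376211 0.16227206 0.07      ] side [0.44267234 0.15534687 0.07      ]
driver [0.49759775 0.143946   0.058     ]
side stand top front corners [array([0.4167, 0.1459, 0.024 ]), array([0.5146, 0.1181, 0.024 ])]
```

Call:
play_rows --deltas '[[[-1,-0.0194,-0.0205,0,0],[-1,-0.0194,-0.0205,0,0],[-1,-0.0194,-0.0205,0,0],[-1,-0.0194,-0.0205,0,0],[-1,-0.0194,-0.0205,0,0],[-1,-0.0194,-0.0205,0,0],[-1,-0.0194,-0.0205,0,0],[-1,-0.0194,-0.0205,0,0],[-1,-0.0194,-0.0205,0,0],[-1,-0.0194,-0.0205,0,0]]]'

```text
t: 1.53
tool_pos: [0.3075, 0.4041, 0.2368]
tcp_rot: [0.128, 0.992, 0.0, 0.0]
contact_force: [-0.6, 0.1, 0.1]
grip_width: 0.0869
grip_force: 0.0
```

Call:
play_rows --deltas '[[[-1,-0.0194,-0.0205,0,0],[-1,-0.0194,-0.0205,0,0],[-1,-0.0194,-0.0205,0,0],[-1,-0.0194,-0.0205,0,0],[-1,-0.0194,-0.0205,0,0],[-1,-0.0194,-0.0205,0,0],[-1,-0.0194,-0.0205,0,0],[-1,-0.0194,-0.0205,0,0],[-1,-0.0194,-0.0205,0,0],[-1,-0.0194,-0.0205,0,0]]]'

```text
t: 2.37
tool_pos: [0.4431, 0.1566, 0.2369]
tcp_rot: [0.128, 0.992, 0.0, 0.0]
contact_force: [0.0, 0.2, -0.6]
grip_width: 0.0874
grip_force: 0.0
```

Call:
play_rows --deltas '[[[-1,0,0,0.03,-2.2],[-1,0,0,0.03,0],[-1,0,0,0.02,0],[-1,0,0,0,0],[-1,0,0,0,0]]]'

```text
t: 2.78
tool_pos: [0.4422, 0.1577, 0.1563]
tcp_rot: [0.109, 0.994, -0.0, -0.001]
contact_force: [-0.5, -0.3, 0.4]
grip_width: 0.087
grip_force: 0.0
```

Call:
play_rows --deltas '[[[-1,0,0,0.025,0],[-1,0,0,0.025,0],[-1,0,0,0.025,0],[-1,0,0,0.02,0],[-1,0,0,0.011,0],[-1,0,0,0,0],[-1,0,0,0,0]]]'

```text
t: 3.37
tool_pos: [0.4437, 0.1585, 0.0516]
tcp_rot: [0.109, 0.994, 0.001, 0.001]
contact_force: [-0.4, 0.2, 0.8]
grip_width: 0.087
grip_force: 0.0
```

Run:
```python
from h import *
im=[]
for n,(x,y) in(("top",(150,235)),("side",(160,150))):
    c=camera(n); im.append(cv2.resize(c["image"][y:y+80,x:x+80,::-1],(400,400),interpolation=cv2.INTER_CUBIC))
    print(n,proj(c,readout.sense()["tool_pos"])-[x,y])
cv2.imwrite("pics/c1.png",np.hstack(im))
```

```text
top [31.16711113 47.78719972]
side [29.71212284 35.45664195]
```

View pics/c1.png

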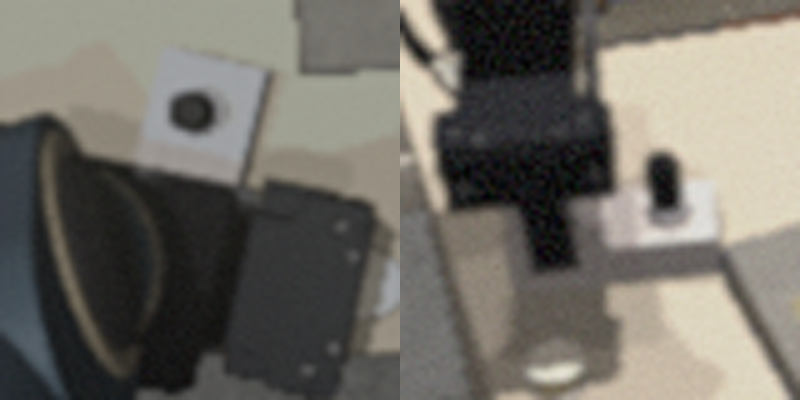

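The gripper straddles the key. The driver (top crop 190, 110) is clear of it, and so is the spool in the side crop. I'll close now.

Call:
play_rows --deltas '[[[1,0,0,0,0],[1,0,0,0,0],[1,0,0,0,0],[1,0,0,0,0],[1,0,0,0,0],[1,0,0,0,0],[1,0,0,0,0],[1,0,0,0,0]]]'

```text
t: 4.13
tool_pos: [0.4425, 0.1578, 0.0505]
tcp_rot: [0.109, 0.994, 0.0, -0.0]
contact_force: [-1.2, -0.4, -0.3]
grip_width: 0.0417
grip_force: 0.0
```

Call:
play_rows --deltas '[[[1,0,0,0,0],[1,0,0,0,0],[1,0,0,0,0],[1,0,0,0,0],[1,0,0,0,0],[1,0,0,0,0],[1,0,0,0,0],[1,0,0,0,0]]]'

```text
t: 4.8
tool_pos: [0.443, 0.1587, 0.0507]
tcp_rot: [0.109, 0.994, 0.001, 0.0]
contact_force: [0.8, 3.7, -1.0]
grip_width: 0.0116
grip_force: 30.0
```

Call:
play_rows --deltas '[[[1,0,0,-0.005,0],[1,0,0,-0.015,0],[1,0,0,-0.025,0],[1,0,0,-0.03,0],[1,0,0,-0.03,0],[1,0,0,-0.02,0],[1,0,0,0,0]]]'

```text
t: 5.38
tool_pos: [0.4446, 0.1576, 0.1794]
tcp_rot: [0.109, 0.994, 0.002, 0.003]
contact_force: [0.5, -0.2, -0.9]
grip_width: 0.012
grip_force: 30.0
```

Call:
play_rows --deltas '[[[1,-0.01,-0.018,0,0],[1,-0.014,-0.0252,0,0],[1,-0.014,-0.0252,0,0],[1,-0.014,-0.0252,0,0],[1,-0.014,-0.0252,0,0],[1,-0.014,-0.0252,0,0],[1,-0.014,-0.0252,0,0],[1,-0.014,-0.0252,0,0],[1,-0.014,-0.0252,0,0],[1,-0.014,-0.0252,0,0]]]'

```text
t: 6.22
tool_pos: [0.5209, -0.1126, 0.1743]
tcp_rot: [0.109, 0.994, -0.0, -0.002]
contact_force: [0.6, 0.2, -0.2]
grip_width: 0.012
grip_force: 30.0
```

Call:
play_rows --deltas '[[[1,-0.014,-0.0252,0,0],[1,-0.014,-0.0252,0,0],[1,-0.014,-0.0252,0,0],[1,-0.014,-0.0252,0,0],[1,-0.014,-0.0252,0,0],[1,-0.01,-0.018,0,0],[1,-0.005,-0.008,0,0],[1,0,0,0,-6.3],[1,0,0,0,-6.3],[1,0,0,0,-6.3]]]'

```text
t: 7.05
tool_pos: [0.5711, -0.2767, 0.1741]
tcp_rot: [-0.058, 0.998, 0.001, -0.002]
contact_force: [0.6, 0.0, -0.7]
grip_width: 0.0116
grip_force: 30.0
```

Call:
play_rows --deltas '[[[1,0,0,0,-6.2],[1,0,0,0.02,0],[1,0,0,0.02,0],[1,0,0,0,0],[1,0,0,0,0]]]'

```text
t: 7.47
tool_pos: [0.5709, -0.2763, 0.1339]
tcp_rot: [-0.11, 0.994, 0.001, -0.002]
contact_force: [-0.5, 0.4, -1.3]
grip_width: 0.0121
grip_force: 30.0
```

Run:
```python
from h import *
s=readout.sense(); print(s["tool_pos"],s["tcp_rot"])
im=[]
for n,(x,y) in(("side",(250,240)),):
    c=camera(n); save(c,"side2"); im.append(cv2.resize(c["image"][y:y+100,x:x+130,::-1],(780,600),interpolation=cv2.INTER_CUBIC))
    print(n,proj(c,readout.sense()["tool_pos"])-[x,y])
cv2.imwrite("pics/c2.png",np.hstack(im))
```

```text
[ 0.57086672 -0.27632033  0.13394353] [-0.1098749   0.99394261  0.00114737 -0.00207032]
side [64.8178474  39.55392536]
```

View pics/c2.png

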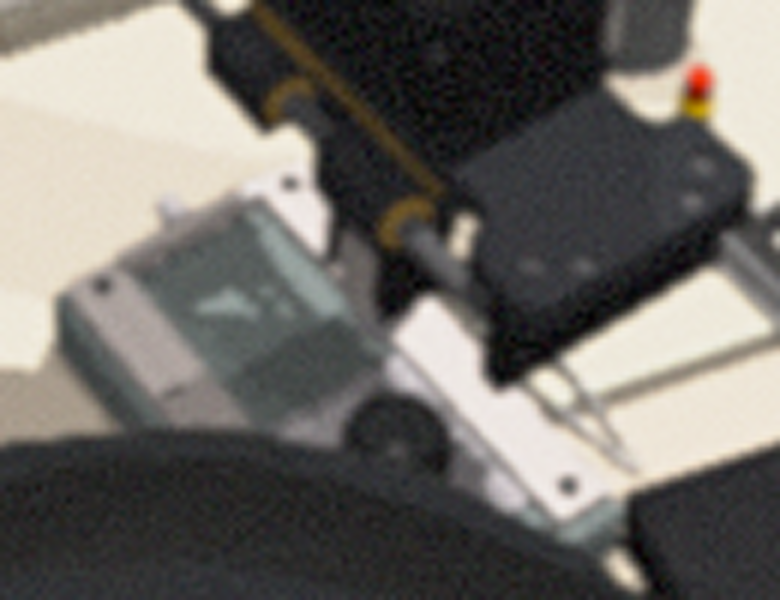

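Run:
```python
from h import *
c=camera("side"); p=readout.sense()["tool_pos"]; o=(-c["view"][:3,:3].T@c["view"][:3,3]); print(o)
for dz in(.024,0,-.014,-.023,-.027,-.043): print(dz,(proj(c,p+[0,0,dz])-[250,240])*6)
print("knob",(proj(c,[.5748,-.285,.052])-[250,240])*6)
for q in("key_center","key_tip","recess"):
    for r in nets.outline_of(q,"side")[:2]:
        m=np.argwhere(r["mask"]); print(q,round(r["confidence"],2),(m.mean(0)[::-1]-[250,240])*6,np.array(r["box"][2:])*6)
```

```text
[ 0.34591305 -0.69519086  0.72785537]
0.024 [395.78495054 181.55299986]
0 [391.63769369 236.0466253 ]
-0.014 [389.30123442 266.74695097]
-0.023 [387.83008003 286.07744801]
-0.027 [387.18379843 294.56938103]
-0.043 [384.64404    327.94099251]
knob [395.80805757 426.55251823]
key_center 0.65 [366.8125 292.4375] [ 70.8 113.4]
key_tip 0.53 [360.73684211 275.26315789] [42.  76.2]
key_tip 0.51 [406.34433962 428.08018868] [247.8 138. ]
recess 0.8 [405.90762125 430.94688222] [248.4 134.4]
```

Call:
play_rows --deltas '[[[1,0,0,0,-5.9],[1,0,0,0,-5.9],[1,0,0,0,-5.9],[1,0,0,0,-5.9],[1,0,0,0,-5.9],[1,0,0,0,-5.9],[1,0,0,0,-5.9],[1,0,0,0,-5.9],[1,0,0,0,0],[1,0,0,0,0]]]'

```text
t: 8.55
tool_pos: [0.5713, -0.2789, 0.1348]
tcp_rot: [-0.488, 0.873, 0.001, -0.0]
contact_force: [-0.3, -1.4, -0.7]
grip_width: 0.0118
grip_force: 30.0
```

Run:
```python
from h import *
ims=[];ps=[];rs=[]
for i in range(6):
    c=camera("side"); s=readout.sense(); ims.append(c["image"].astype(float)); ps.append(s["tool_pos"]); rs.append(s["tcp_rot"])
p=np.mean(ps,0); print(p,np.std(ps,0),np.mean(rs,0)); np.savez("a3",p=p,r=np.mean(rs,0))
im=np.mean(ims,0).astype(np.uint8)[:,:,::-1]; cv2.imwrite("pics/side3.png",im)
x,y=290,260
cv2.imwrite("pics/c3.png",cv2.resize(im[y:y+60,x:x+60],(600,600),interpolation=cv2.INTER_CUBIC))
for dz in(.024,0,-.014,-.023,-.027,-.043): print(dz,(proj(c,p+[0,0,dz])-[x,y]+.5)*10)
print("knob",(proj(c,[.5748,-.285,.052])-[x,y]+.5)*10)
```

```text
[ 0.57168198 -0.27785241  0.13443228] [0.00043474 0.00087651 0.00012941] [-4.89329123e-01  8.72096410e-01  3.55519082e-04 -1.85760636e-03]
0.024 [260.77004995 117.31652554]
0 [253.94845358 207.84977072]
-0.014 [250.10522572 258.85541107]
-0.023 [247.68529066 290.9717314 ]
-0.027 [246.62219721 305.08064299]
-0.043 [242.44439025 360.5266708 ]
knob [264.68009594 515.92086372]
```

View pics/c3.png

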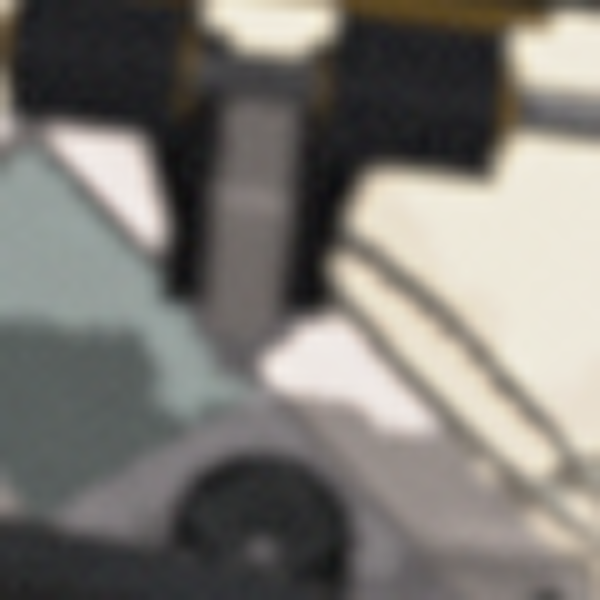

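Run:
```python
from h import *
d=np.load("a3.npz"); p,r=d["p"],d["r"]
from scipy.spatial.transform import Rotation as Rn
R=Rn.from_quat(r).as_matrix(); print("x_tool",R[:,0],"y",R[:,1]); x,y=290,260
c=camera("side"); f=lambda P:((proj(c,P)-[x,y]+.5)*10).round(0)
up=np.array([0,0,1.]); X=np.array([*(R[:2,0]/np.hypot(*R[:2,0])),0]);Y=np.array([-X[1],X[0],0])
for sx in(-.013,.013):
  for sy in(-.006,.006): print("handle top",sx,sy,f(p+up*.0193+X*sx+Y*sy),"bottom",f(p-up*.0187+X*sx+Y*sy))
for s_ in(0,.002): print("collar underside/top ring", [f(p+X*s_-up*h+.011*np.array([np.cos(a),np.sin(a),0])) for h in(.0237,.0277) for a in np.radians([150,240,330])])
print("tip",[f(p-up*.0427+X*a+Y*b) for a in(-.0045,.0045) for b in(-.0045,.0045)])
for k in((.5748,-.285),):
  K=np.array([*k,.052]); print("knob ring l/t/r/b",[f(K+.0165*np.array([np.cos(a),np.sin(a),0])) for a in np.radians([150,60,330,240])])
im=cv2.imread("pics/side3.png")[y:y+60,x:x+60]
a=cv2.resize(im,(800,800),interpolation=cv2.INTER_CUBIC)[200:800]
g=cv2.cvtColor(a,cv2.COLOR_BGR2LAB); g[:,:,0]=cv2.createCLAHE(4,(6,6)).apply(g[:,:,0]); b=cv2.cvtColor(g,cv2.COLOR_LAB2BGR); b[:,:]=np.clip((b.astype(float)-127)*1.2+127,0,255)
cv2.imwrite("pics/c4.png",b)
```

```text
x_tool [-0.5211065  -0.85348676  0.0028921 ] y [-0.85348412  0.52111315  0.00243806]
handle top -0.013 -0.006 [233.  72.] bottom [223. 213.]
handle top -0.013 0.006 [303.  81.] bottom [291. 221.]
handle top 0.013 -0.006 [215. 191.] bottom [205. 331.]
handle top 0.013 0.006 [287. 201.] bottom [275. 341.]
collar underside/top ring [array([185., 286.]), array([242., 344.]), array([311., 301.]), array([184., 300.]), array([241., 358.]), array([309., 315.])]
collar underside/top ring [array([183., 295.]), array([241., 354.]), array([310., 310.]), array([182., 310.]), array([240., 368.]), array([308., 324.])]
tip [array([220., 336.]), array([271., 343.]), array([214., 377.]), array([265., 384.])]
knob ring l/t/r/b [array([174., 505.]), array([272., 442.]), array([355., 527.]), array([257., 593.])]
```

View pics/c4.png

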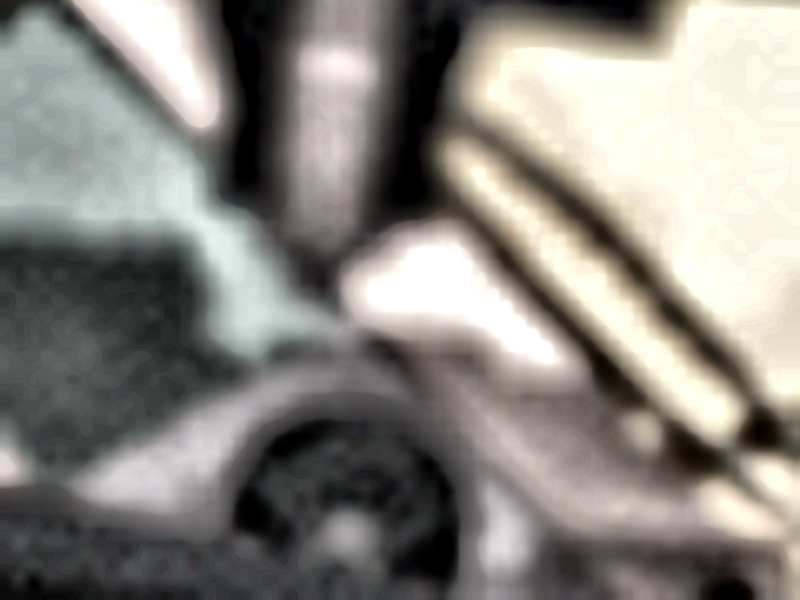

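```bash
cat > fit.py <<'E'
from h import *
from scipy.ndimage import map_coordinates
def fit(c,gray,g0,rng=.008):
    o=-c["view"][:3,:3].T@c["view"][:3,3]; far=np.arctan2(g0[1]-o[1],g0[0]-o[0])
    A=far+np.radians(np.arange(-80,81,5)); S=[]
    xs=np.arange(-rng,rng+1e-9,.0005)
    def samp(k,r): 
        P=np.array([proj(c,[k[0]+r*np.cos(a),k[1]+r*np.sin(a),.052]) for a in A]); return map_coordinates(gray,[P[:,1],P[:,0]],order=1)
    best=[]
    for dx in xs:
        for dy in xs:
            k=(g0[0]+dx,g0[1]+dy); best.append((np.mean(samp(k,.0185)-samp(k,.0145)),*k))
    best=np.array(sorted(best,reverse=True)); return best[0],best[:15,1:].mean(0)
if __name__=="__main__":
    cs=camera("side"); ct=camera("top")
    for n,c in(("side3",cs),("side0",cs),("top0",ct)):
        print(n,fit(c,cv2.GaussianBlur(cv2.imread(f"pics/{n}.png",0).astype(float),(3,3),0),(.5748,-.286)))
E
python3 fit.py
```

```text
side3 (array([47.84869478,  0.5733    , -0.2875    ]), array([ 0.57313333, -0.28763333]))
side0 (array([64.09516242,  0.5728    , -0.2875    ]), array([ 0.57303333, -0.28743333]))
top0 (array([58.15248528,  0.5748    , -0.2855    ]), array([ 0.575     , -0.28553333]))
```

Call:
play_rows --deltas '[[[1,0,0,0,6],[1,0,0,0,6],[1,0,0,0,6],[1,0,0,0,6],[1,0,0,0,6],[1,0,0,0,6],[1,0,0,0,6],[1,0,0,0,4],[1,0,-0.0093,0,0],[1,0,0,0,0]]]'

```text
t: 9.83
tool_pos: [0.5744, -0.2883, 0.1348]
tcp_rot: [-0.111, 0.994, -0.001, -0.001]
contact_force: [0.2, -1.2, -0.6]
grip_width: 0.0117
grip_force: 30.0
```

Call:
play_rows --deltas '[[[1,0,0,0.012,0],[1,0,0,0.012,0],[1,0,0,0.01,0],[1,0,0,0,0],[1,0,0,0,0],[1,0,0,0,0]]]'

```text
t: 10.33
tool_pos: [0.5741, -0.2861, 0.1004]
tcp_rot: [-0.111, 0.994, 0.001, -0.001]
contact_force: [0.3, 0.7, -0.5]
grip_width: 0.0116
grip_force: 30.0
```

```bash
cat > st.py <<'E'
from h import *
from scipy.spatial.transform import Rotation as Rn
ims=[];ps=[];rs=[];fs=[]
for i in range(6):
    c=camera("side"); s=readout.sense(); ims.append(c["image"].astype(float)); ps.append(s["tool_pos"]); rs.append(s["tcp_rot"]); fs.append(s["contact_force"])
p=np.mean(ps,0); R=Rn.from_quat(np.mean(rs,0)).as_matrix()
print("t",s["t"],"p",p.round(4),"yang",np.degrees(np.arctan2(R[1,1],R[0,1])).round(2),"tilt",R[2,:2].round(4),"F",np.mean(fs,0).round(2),s["grip_width"])
e=np.array([.5735,-.287])-p[:2]; print("to recess: dx,dy", (R[:2,:2].T@e).round(4))
cv2.imwrite("pics/last.png",np.mean(ims,0).astype(np.uint8)[:,:,::-1])
E
python3 st.py
```

```text
t 10.6333 p [ 0.5743 -0.2863  0.1012] yang 102.73 tilt [0.0011 0.0007] F [ 0.27 -0.1  -0.75] 0.011392509785041622
to recess: dx,dy [ 0.001  -0.0005]
```

Call:
play_rows --deltas '[[[1,0.0005,-0.0003,0.002,0],[1,0,0,0.002,0],[1,0,0,0.002,0],[1,0,0,0.002,0],[1,0,0,0.002,0],[1,0,0,0,0],[1,0,0,0,0]]]'

```text
t: 11.22
tool_pos: [0.5736, -0.2865, 0.0904]
tcp_rot: [-0.111, 0.994, 0.001, -0.001]
contact_force: [0.9, -0.3, -1.0]
grip_width: 0.0117
grip_force: 30.0
```

```bash
python3 st.py
```

```text
t 11.5167 p [ 0.5736 -0.2865  0.0907] yang 102.72 tilt [0.0017 0.0013] F [ 0.46  0.11 -1.07] 0.011563657816473009
to recess: dx,dy [ 0.0002 -0.0004]
```

Call:
play_rows --deltas '[[[1,0,0,0.002,0],[1,0,0,0.002,0],[1,0,0,0.002,0],[1,0,0,0,0],[1,0,0,0,0]]]'

```text
t: 11.93
tool_pos: [0.5736, -0.2866, 0.0844]
tcp_rot: [-0.111, 0.994, 0.001, -0.001]
contact_force: [1.6, -0.0, -2.1]
grip_width: 0.0117
grip_force: 30.0
```

```bash
python3 st.py
```

```text
t 12.2333 p [ 0.5736 -0.2866  0.0846] yang 102.72 tilt [0.0017 0.0013] F [ 1.03  0.44 -1.48] 0.01183103616240818
to recess: dx,dy [ 0.0002 -0.0004]
```

Call:
play_rows --deltas '[[[1,0,0,0.0015,0],[1,0,0,0.0015,0],[1,0,0,0.0015,0],[1,0,0,0,0],[1,0,0,0,0]]]'

```text
t: 12.65
tool_pos: [0.5736, -0.2867, 0.08]
tcp_rot: [-0.111, 0.994, 0.001, -0.001]
contact_force: [1.9, 0.3, -0.7]
grip_width: 0.0116
grip_force: 30.0
```

```bash
python3 st.py
python3 - <<'E'
import cv2
im=cv2.imread("pics/last.png")[255:330,270:370]; cv2.imwrite("pics/c5.png",cv2.resize(im,(800,600),interpolation=cv2.INTER_CUBIC))
E
```

```text
t 12.95 p [ 0.5736 -0.2866  0.0801] yang 102.72 tilt [0.0017 0.0012] F [ 1.69  0.43 -1.64] 0.011563501443228293
to recess: dx,dy [ 0.0002 -0.0004]
```

View pics/c5.png

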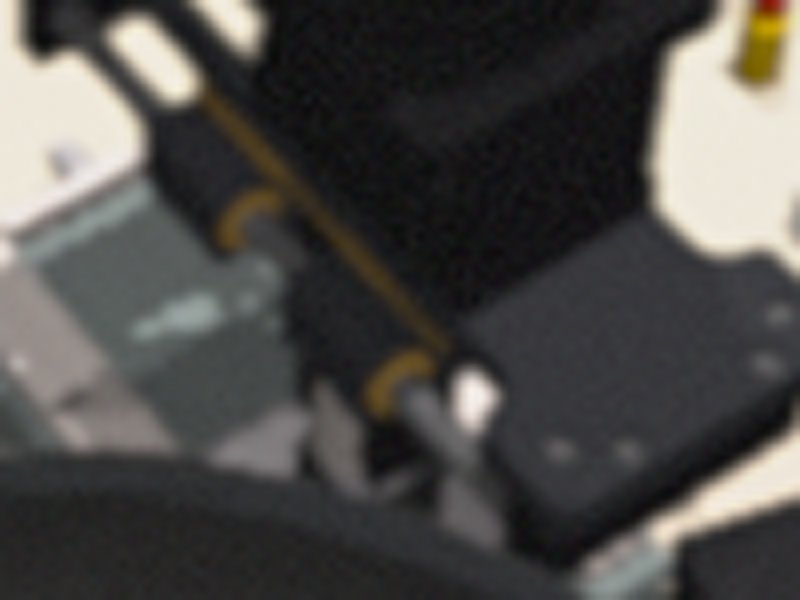

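Call:
play_rows --deltas '[[[1,0,0.0015,0,0],[1,0,0.0025,0,0],[1,0,0.0025,0,0],[1,0,0.0025,0,0],[1,0,0.0025,0,0],[1,0,0.0025,0,0],[1,0,0.002,0,0],[1,0,0,0,0],[1,0,0,0,0],[1,0,0,0,0]]]'

```text
t: 13.78
tool_pos: [0.5702, -0.2714, 0.0804]
tcp_rot: [-0.111, 0.994, 0.0, -0.001]
contact_force: [3.1, -3.0, -1.7]
grip_width: 0.0118
grip_force: 30.0
```

```bash
python3 st.py
```

```text
t 14.0833 p [ 0.5702 -0.2714  0.0804] yang 102.71 tilt [0.0015 0.0006] F [ 2.95 -4.08 -0.42] 0.011817058560093796
to recess: dx,dy [ 0.0002 -0.016 ]
```

Call:
play_rows --deltas '[[[1,-0.0004,0.002,0,0],[1,0,0.0025,0,0],[1,0,0.0025,0,0],[1,0,0.0025,0,0],[1,0,0.0025,0,0],[1,0,0.002,0,0],[1,0,0.0018,0,0],[1,0,0,0,0],[1,0,0,0,0],[1,0,0,0,0]]]'

```text
t: 14.92
tool_pos: [0.5669, -0.257, 0.0804]
tcp_rot: [-0.11, 0.994, -0.0, -0.001]
contact_force: [3.6, -7.1, -1.1]
grip_width: 0.0119
grip_force: 30.0
```

```bash
python3 st.py
python3 - <<'E'
from h import *
c=camera("top")
a=cv2.resize(c["image"][180:265,315:425,::-1],(776,600),interpolation=cv2.INTER_CUBIC); cv2.imwrite("pics/c6.png",a)
E
```

```text
t 15.2167 p [ 0.567  -0.257   0.0804] yang 102.68 tilt [ 0.0017 -0.0008] F [ 3.12 -5.54 -1.49] 0.011488151201084313
to recess: dx,dy [ 0.0002 -0.0307]
```

View pics/c6.png

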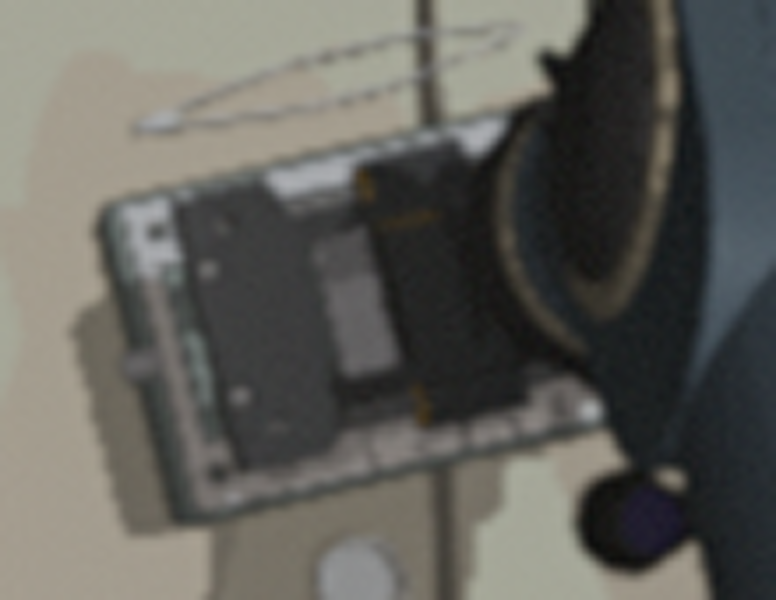

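Run:
```python
from h import *
I=[];F=[];P=[]
for i in range(12):
    c=camera("top"); I.append(c["image"].astype(float)); s=readout.sense(); F.append(s["contact_force"]);P.append(s["tool_pos"])
print(np.mean(F,0),np.std(F,0)/12**.5,np.mean(P,0),"gate y force",np.mean(F,0)[:2]@[-.219,.976])
im=np.mean(I,0)[:,:,::-1].astype(np.uint8); cv2.imwrite("pics/top7.png",im)
f=lambda a:cv2.resize(cv2.normalize(a[222:252,358:408],None,0,255,cv2.NORM_MINMAX),(500*8//5,300*8//8),interpolation=cv2.INTER_CUBIC)
cv2.imwrite("pics/c7.png",np.vstack([f(cv2.imread("pics/top0.png")),f(im)]))
```

```text
[ 3.28422468 -5.9779629  -1.1264992 ] [0.13195163 0.12886479 0.16327046] [ 0.56696547 -0.2570514   0.08042063] gate y force -6.55373699712459
```

View pics/c7.png

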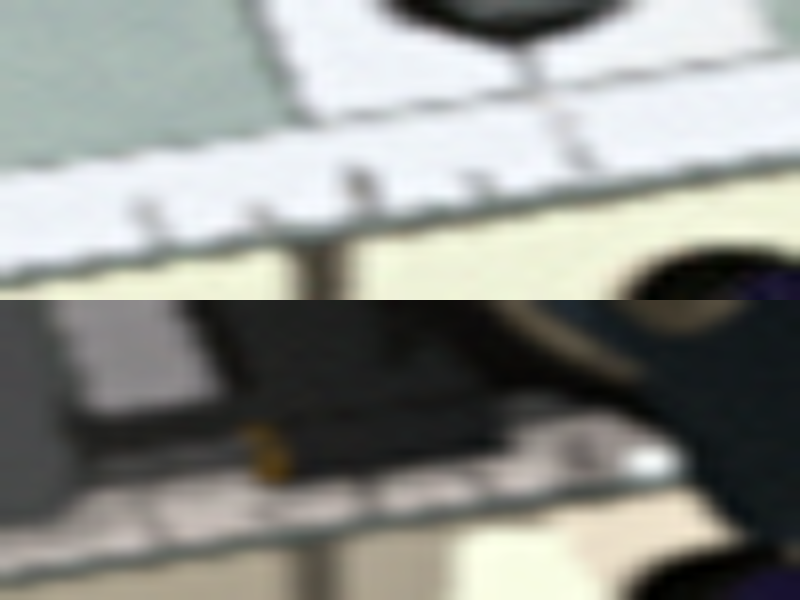

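Call:
play_rows --deltas '[[[1,0,0.001,0,0],[1,0,0.0008,0,0],[1,0,0,0,0],[1,0,0,0,0],[1,0,0,0,0],[1,0,0,0,0],[1,0,0,0,0],[1,0,0,0,0],[1,0,0,0,0],[1,0,0,0,0]]]'

```text
t: 16.7
tool_pos: [0.5666, -0.2556, 0.0804]
tcp_rot: [-0.11, 0.994, -0.001, -0.001]
contact_force: [2.3, -6.2, -1.8]
grip_width: 0.0119
grip_force: 30.0
```

Run:
```python
from h import *
F=[];P=[]
for i in range(16):
    camera("top"); s=readout.sense(); F.append(s["contact_force"]);P.append(s["tool_pos"])
p=np.mean(P,0);print(s["t"],p,"gate y force",np.mean(F,0)[:2]@[-.219,.976],np.mean(F,0),"travel",(p[:2]-[.5736,-.2866])@[-.219,.976],s["grip_force"],s["grip_width"])
```

```text
17.5 [ 0.56662389 -0.25563074  0.0804173 ] gate y force -7.11552558156514 [ 3.47341273 -6.51111495 -1.38055136] travel 0.03175376781031258 30.000108182430267 0.011829749781587328
```

```bash
python3 -c "
from plant import order; print(order.hand_in())"
```

```text
the job is handed in; nothing more can be done
None
```

I handed the job in with the key gripped about 15 mm down in the recess and the shutter estimated at 30 mm open (about 7.1 N spring force, 31.8 mm tool travel less recess play); the gripper hid the pointer, so half-open was not confirmed by camera, and no verdict came back.

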